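# Pump up the vacuum hold-down

### The arm

A 6-joint arm with a two-finger parallel gripper is mounted at the origin on the work surface. World frame = base frame: x ahead of the robot, y to its left, z up, the work surface at z = 0. Lengths are in m, angles in rad, forces in N, time in s.
With the tool pointing down it reaches from about 0.2 to 0.875 m from the base axis. Payload 3.4 kg.
Tool frame: the origin (TCP) lies on the front face of the gripper's body, between the roots of the fingers; the fingertips stand 97 mm ahead of it and the grasp point (between the pads) lies 78 mm ahead of it; z points along the fingers, y is the line along which they close (so a half turn about z gives the same grasp; the last joint's range is limited). The gripper opens to 94 mm and grips with 3 to 60 N. Pads are 16 mm wide; open, the fingers measure 119 mm over their backs; the gripper's body (75 mm by 177 mm) begins 78 mm behind the grasp point.
Start: joints at [1.016, 0.276, 1.505, -0, 1.361, -0.121], TCP at [0.242, 0.522, 0.303] pointing down, gripper open.
Joint ranges: [-2.89, 2.89], [-0.75, 2.08], [0.22, 2.7], [-1.18, 4.32], [0.11, 2.71], [-2.7, 2.7]. Speed limits (rad/s): [2.57, 2.57, 3.14, 3.14, 3.14, 3.14].

### API

Orientations are given as [roll, pitch, yaw] about the fixed x, y, z axes, in that order (R = Rz(yaw) Ry(pitch) Rx(roll)).
In Python, from workcell import manip gives the robot as it stands.
- The arm moves only by the tool play_rows, never from a script. Its argument "series" is a list of rows, each a list of 7 numbers: the shift along the tool's x, y, z as a fraction of full scale, then the turn, a rotation vector about the tool's x, y, z as a fraction of full scale, then the closure, from -1 (fully open) to 1 (shut). In form: [[dx, dy, dz, rx, ry, rz, grip], ...]. A call has 1 to 20 rows; each row is the pose to reach, as a shift and turn from the pose commanded when the call began, along the tool's axes at that moment; what a row does not reach only later rows make up. Full scale, the value 1, is 25 cm for a shift and 60 degrees for a turn. A row lasts 1/10 s, in which the tool goes at most 50 mm and 8.59 degrees, less where a joint would pass 70% of its speed; a pose out of reach is approached as far as the arm can. A call with a number of a shift or a turn outside -1 to 1 is refused whole. A call with a gripper value outside its range is refused whole. The fingers move at their own pace and stop on an object; "grip_force" is the grip in N (left out, the last holds). Time passes only in rows, so rows that repeat a pose let the fingers close. It gives the time, the measured TCP pose, the force, the opening and the grip force at its end, in the units of the state.
- manip.get_obs(): the state, without advancing time (a new reading comes with each control period).
- manip.snapshot(name): name is "scene" or "top" or "wrist"; returns a dict with "pixels" (384x512x3 uint8, red, green, blue), "mtx" (3x3 intrinsics, pixels), "pose" (4x4, takes a point from camera to world coordinates). Camera axes: x right, y down, z forward; pixel columns grow to the right and rows downward; lengths in m; the calibration is good to about 2 mm. A picture is of the moment at which its call begins. There is no depth.
- manip.close_job(): hands the job in; it is judged then, once.
The state is a dict: "time_s": time; "joint_pos": joint angles; "joint_velocities": joint speeds; "effort": joint torques, N m; "tcp_pos": TCP position; "tcp_rot": TCP orientation; "contact_force": force on the tool from outside, world axes, zero at the start; "torque": the same for the moment, N m; "opening": finger opening in m; "grip_force": force on a finger pad.
Only numpy, scipy, OpenCV 4.12 (cv2) and the standard library are available. Lean on these libraries where they do the work, as an engineer would, in place of code of your own. Each camera call takes 0.05 s, during which the arm holds its last target. There are 200 camera calls.

### The job

Get the vacuum plate ready to hold the sole template: first push the vent valve's lever all the way over to the side away from the robot to close it, and only then pump the pump's plunger with the fingertips, down near the bottom and all the way up again each time, until the indicator pin stands fully out of its collar. Leave the plunger up; do not grasp or lift anything, do not touch the pin, and leave everything else on the bench where it is.

Things in the scene. Friction and masses are not known exactly. Their poses are not given: they have to be found in the camera images.
- pump: the hand vacuum pump, fixed to the bench: grey box 85 (x) x 150 (y) x 60 mm high on a dark flange 130 x 170 x 8 mm. Origin on the bench under its centre, z up. On its top, 45 mm from the centre towards its own +y, stands the plunger; 45 mm towards its own -y, the indicator pin
- plunger (a joint): the pump's plunger, a round black mushroom button 42 mm across on a steel stem: m pressed straight down, 0 = fully up, 0.030 = bottomed. A spring returns it; about 4 N starts it and about 12 to 15 N bottoms it. A stroke counts only if it goes beyond about 0.021 (aim for 0.025 or more) and the plunger is then let up to within about 0.002 of the top
- plunger_top (a point): centre of the flat top (34 mm across) of the plunger's button; 110 mm above the bench when up, 80 mm when bottomed; moves with it
- pin (a joint): the pump's indicator pin, plain steel, 12 mm across, upright in a dark collar 26 mm across, 8 mm high: m risen, 0 = in (tip 4 mm above the collar), about 0.029 = fully out (tip about 33 mm above the collar, a dark ring on the pin clear of it). Starts at 0 to 0.011, climbs about 6 mm per full stroke (the first: 3 to 10), stays between strokes; once fully out, more strokes do nothing
- pin_tip (a point): centre of the pin's top, 72 mm above the bench when all the way in; moves with it
- vent_base: block of the vent valve, fixed to the bench: grey, 70 (x) x 50 (y) x 25 mm high; origin on the bench under its centre. Its lever swings in its own x-z plane about an axis along its own y, 22 mm above the bench over the origin
- vent (a joint): the vent valve's lever, a 10 mm steel rod ending in a 26 mm black ball: rad, 0 = leaning 0.5 rad towards the block's own -x (roughly towards the robot: vent open), 1.0 = leaning 0.5 rad towards its own +x (away from the robot: vent closed, against its stop). It starts from 0 to 0.15, moves with about 1 N at the ball and stays where it is left
- vent_tip (a point): centre of the lever's ball, 80 mm from the lever's axis, 92 to 102 mm above the bench; moves with it
- plate: the vacuum holding plate, fixed: aluminium with small holes, 140 (x) x 300 (y) x 30 mm, behind the pump and the valve; origin on the bench under its centre. Leave alone
- template: steel sole-shaped cutting template, about 84 x 227 x 4 mm, lying flat on the holding plate; origin under its middle. Leave alone
- ruler: dark steel ruler, 34 x 300 x 4 mm, flat on the bench nearest the robot; origin under its centre. Leave alone
- awl: black-handled awl lying on the bench, 170 mm long, 26 mm thick, along its own x; origin under its centre. Leave alone
- hammer: wooden-handled hammer lying on the bench, 260 mm long along its own x, about 26 mm high; origin under the middle. Leave alone
- dish: round black dish, 110 mm across, 35 mm high; origin under its centre. Leave alone
- jar: glue jar, 72 mm across, 85 mm high; origin under its centre. Leave alone
- weight: dark turned steel pattern weight with a small knob, 64 mm across, 60 mm high; origin under its centre. Leave alone
- tape: cardboard-coloured roll of tape lying flat, 90 mm across, 24 mm high; origin under its centre. Leave alone
Mind the look-alikes: they are no part of the job. What is shaped like the vent_base but blue is not meant. Of the things that look like the pump, the larger one is meant.

How it is judged:
On the way, in this order (a step that is already met when the one before it is completed fails the run):
1. the vent lever is pushed over, away from the robot, to its closed end (value of joint vent above 0.88 rad), for 0.2 s.
2. the plunger has been pumped until the indicator pin is fully out (value of joint pin above 0.026 m), for 0.2 s.
At the end, for the whole second after the job is handed in: The vent lever is within 0.12 rad of its closed end, the indicator pin has risen at least 26 mm, and the plunger is back up within 4 mm of its top (value of joint vent above 0.88 rad and value of joint pin above 0.026 m and value of joint plunger below 0.004 m); the robot touches nothing.
It fails at once if the plunger is pumped (more than 8 mm) while the vent is not closed (value of joint plunger above 0.008 m and value of joint vent below 0.8 rad).
It fails at once if the robot touches the indicator pin (contact force between the arm and pin above 0.5 N).
It fails at once if the fingers touch the indicator pin (contact force between the fingers and pin above 0.5 N).
It fails at once if something that should be left alone is lifted, carried or shoved more than 25 mm (distance of any of template, ruler, awl, hammer, dish, jar, weight, tape from where it was at the start of the episode above 0.025 m).
It also fails if it takes over 51 s, if anything falls off the work surface, if the arm or the gripper's body presses on something with over 40 N, if the wrist force passes 120 N, or if a joint passes its speed limit or range.

## Working session

There is one attempt and no reset: what is moved stays moved. The work goes in short steps, Python scripts to look and compute and a tool call to move; the robot and the scene stay as the last step left them, time stands still between calls to the robot, and variables do not carry over. Pictures are saved under pics/ and viewed, at most 10 in all, crops included, and the job is handed in when it is done.

Besides the shell and the picture viewer there is one more tool, called after "Request:" as name(argument=value, ...) on one line, values as JSON. play_rows: Moves the arm, as the interface text tells. Shift numbers are shares of 25 cm and turn numbers shares of 60 degrees, none past 1 either way. Its arguments: {"type":"object","properties":{"series":{"type":"array"},"grip_force":{"type":"number"}},"required":["series"]}

```bash
mkdir -p pics; cat > h.py <<'E'
from workcell import manip
import numpy as np, cv2, pickle
def snap(n,f):
    s=manip.snapshot(n); pickle.dump(s,open(f'pics/{f}.pkl','wb'))
    cv2.imwrite(f'pics/{f}.png',cv2.resize(s['pixels'][:,:,::-1],(800,600),interpolation=cv2.INTER_CUBIC)); return s
def ray(s,u,v,z):
    "pixel (native) -> world at height z"
    d=s['pose'][:3,:3]@np.linalg.inv(s['mtx'])@[u,v,1]; o=s['pose'][:3,3]
    return o+d*(z-o[2])/d[2]
def proj(s,p):
    q=s['pose'][:3,:3].T@(np.array(p)-s['pose'][:3,3]); q=s['mtx']@q; return q[:2]/q[2]
E
python3 - <<'E'
from h import *
for n in('top','scene'):
    s=snap(n,n+'1'); print(s['pose'].round(3),s['mtx'].round(1))
print(manip.get_obs())
E
```

```text
[[ 3.000e-02 -9.960e-01  8.200e-02  4.120e-01]
 [-1.000e+00 -3.000e-02 -1.000e-03  2.200e-02]
 [ 4.000e-03 -8.200e-02 -9.970e-01  1.423e+00]
 [ 0.000e+00  0.000e+00  0.000e+00  1.000e+00]] [[429.9   0.  256.3]
 [  0.  429.9 194.8]
 [  0.    0.    1. ]]
[[ 0.252  0.622 -0.742  1.238]
 [ 0.968 -0.168  0.187 -0.169]
 [-0.009 -0.765 -0.644  0.692]
 [ 0.     0.     0.     1.   ]] [[363.5   0.  258.5]
 [  0.  363.5 194.8]
 [  0.    0.    1. ]]
{'time_s': 0.1, 'joint_pos': array([ 1.01599884e+00,  2.76531096e-01,  1.50595746e+00, -5.04967497e-05,
        1.36066849e+00, -1.20982136e-01]), 'joint_velocities': array([ 5.67925420e-04, -9.53446859e-04, -5.56017897e-04,  1.38660035e-03,
       -2.44531577e-05,  5.75918448e-04]), 'effort': array([ 3.65649585e-04, -4.05454373e+01, -2.37781119e+01,  7.02641741e-02,
        2.98229826e-02, -6.89918488e-05]), 'tcp_pos': array([0.24152948, 0.5214547 , 0.30191103]), 'tcp_rot': array([-3.14003374e+00, -1.39793339e-04,  2.70778777e+00]), 'contact_force': array([-1.19397392, -0.82632026,  0.32054492]), 'torque': array([-0.04364095, -0.03583784,  0.0321451 ]), 'grip_force': 0.0, 'opening': 0.09391922561788203}
```

View pics/top1.png

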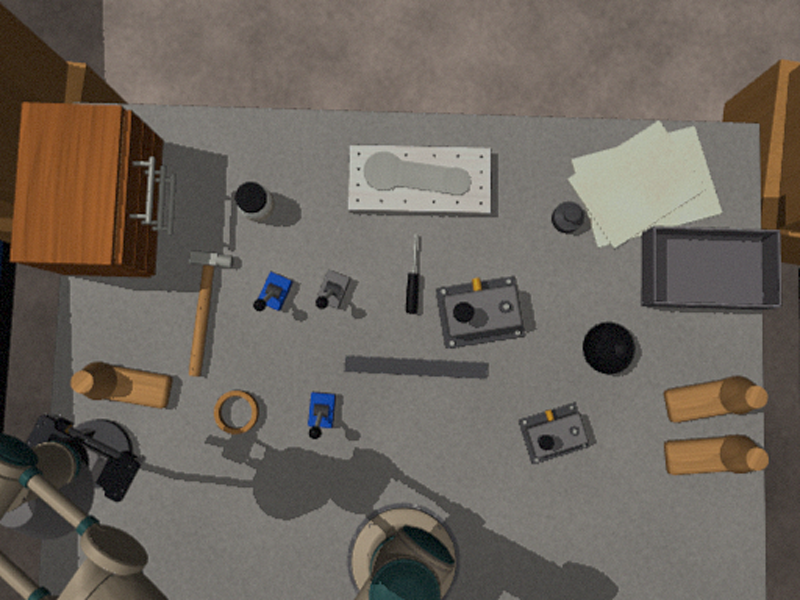

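View pics/scene1.png

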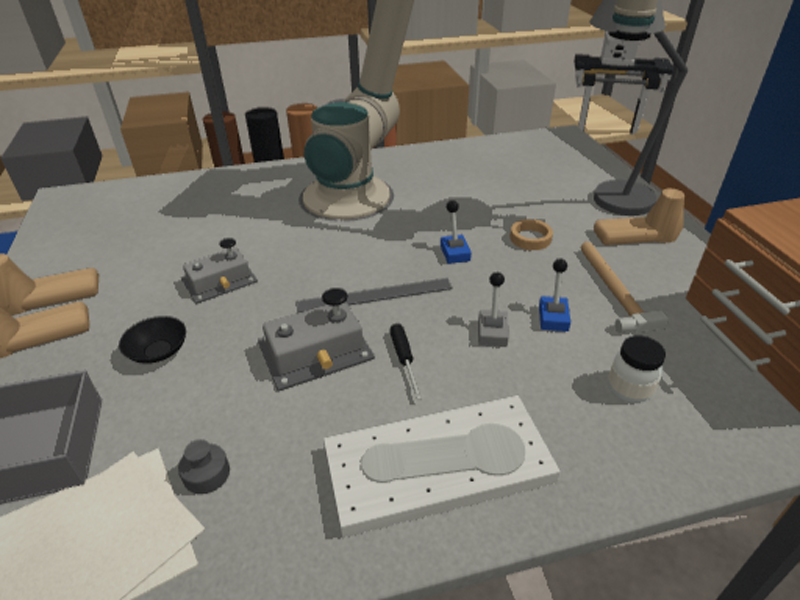

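Candidates in the top picture (800x600 px):
- **Vent valve:** grey block (335,288), blue blocks (273,290) and (321,410). I choose the grey one.
- **Pump:** large (480,312), small (556,433). I choose the large one.

I'll check both choices in one close crop.

```bash
python3 - <<'E'
from h import *
a=pickle.load(open('pics/top1.pkl','rb'))['pixels'][165:230,190:350,::-1]
b=pickle.load(open('pics/scene1.pkl','rb'))['pixels'][165:255,160:320+60,::-1]
A=cv2.resize(a,None,fx=5,fy=5,interpolation=cv2.INTER_CUBIC)
B=cv2.resize(b,(800,int(90*800/220)),interpolation=cv2.INTER_CUBIC)[:275]
cv2.imwrite('pics/crop1.png',np.vstack([A,B]));print(B.shape)
E
```

```text
(275, 800, 3)
```

View pics/crop1.png

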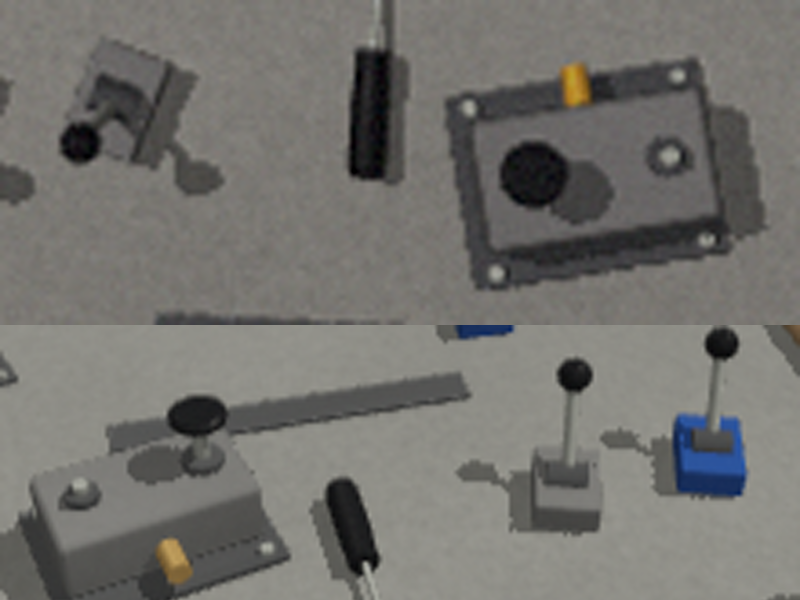

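The crop shows the grey vent, with its ball at crop (80,143) and block-top corners (105,40), (172,65), (135,160). It also shows the large pump, with its button at (534,175) and pin at (669,155). Both choices match the description.

```bash
python3 - <<'E'
from h import *
from scipy.optimize import least_squares
s=pickle.load(open('pics/top1.pkl','rb')); t=pickle.load(open('pics/scene1.pkl','rb'))
n=lambda x,y:(190+x/5,165+y/5)
for k,p,z in[('ball',(80,143),.092),('c1',(105,40),.025),('c2',(172,65),.025),('c3',(135,160),.025),('btn',(534,175),.11),('pin',(669,155),.075),('fl1',(446,100),.008),('fl2',(697,60),.008),('fl3',(732,247),.008),('fl4',(478,290),.008),('awl end',(365,178),.013)]:
    print(k,ray(s,*n(*p),z).round(3))
m=lambda x,y:(160+x*.275,165+(y-325)*.275)
def tri(a,b):
    f=lambda X:np.r_[proj(s,X)-a,proj(t,X)-b]
    r=least_squares(f,[.5,0,.1]);return r.x.round(4),r.fun.round(1)
print(tri(n(80,143),m(575,376)),tri(n(534,175),m(197,415)),tri(n(669,155),m(80,482)))
E
```

```text
ball [0.521 0.177 0.092]
c1 [0.594 0.171 0.025]
c2 [0.579 0.127 0.025]
c3 [0.516 0.148 0.025]
btn [ 0.508 -0.104  0.11 ]
pin [ 0.526 -0.192  0.075]
fl1 [ 0.563 -0.054  0.008]
fl2 [ 0.595 -0.22   0.008]
fl3 [ 0.472 -0.245  0.008]
fl4 [ 0.439 -0.078  0.008]
awl end [ 0.51  -0.002  0.013]
(array([0.5214, 0.1785, 0.0884]), array([-0.4, -0.2, -0.3,  0. ])) (array([ 0.5089, -0.103 ,  0.1013]), array([-0.5, -0.1, -0.4,  0. ])) (array([ 0.526 , -0.1906,  0.0732]), array([-0.5, -0.1, -0.4, -0. ]))
```

Request:
play_rows(series=[[-1,-0.56,0,0,0,0,1],[-1,-0.56,0,0,0,0,1],[-1,-0.56,0,0,0,0,1],[-1,-0.56,0,0,0,0,1],[-1,-0.56,0,0,0,0,1],[-1,-0.56,0,0,0,0,1],[-1,-0.56,0,0,0,0,1],[-1,-0.56,0,0,0,0,1],[-1,-0.56,0,0,0,0,1],[-1,-0.56,0,0,0,0,1]], grip_force=20)

```text
time_s: 1.1
tcp_pos: [0.4089, 0.2907, 0.3026]
tcp_rot: [3.141, -0.001, 2.71]
contact_force: [0.0, -0.2, -0.6]
opening: 0.0175
grip_force: 0.0
```

Request:
play_rows(series=[[-0.42,-0.24,0,0,0,0,1],[-0.42,-0.24,0,0,0,0,1],[-0.42,-0.24,0,0,0,0,1],[-0.42,-0.24,0,0,0,0,1],[-0.42,-0.24,0.1,0,0,0,1],[-0.42,-0.24,0.2,0,0,0,1],[-0.42,-0.24,0.3,0,0,0,1],[-0.42,-0.24,0.4,0,0,0,1],[-0.42,-0.24,0.5,0,0,0,1],[-0.42,-0.24,0.5,0,0,0,1],[-0.42,-0.24,0.5,0,0,0,1]])

```text
time_s: 2.2
tcp_pos: [0.4791, 0.1924, 0.1779]
tcp_rot: [3.142, -0.001, 2.71]
contact_force: [0.1, -0.1, 0.2]
opening: 0.0006
grip_force: 0.0
```

```bash
python3 - <<'E'
from h import *
o=manip.get_obs();print(o['tcp_pos'],o['tcp_rot'],o['opening'])
snap('scene','scene2')
E
```

```text
[0.47912719 0.19241631 0.17791728] [ 3.14154336e+00 -7.89025326e-04  2.70964946e+00] 0.0005998814178766593
```

View pics/scene2.png

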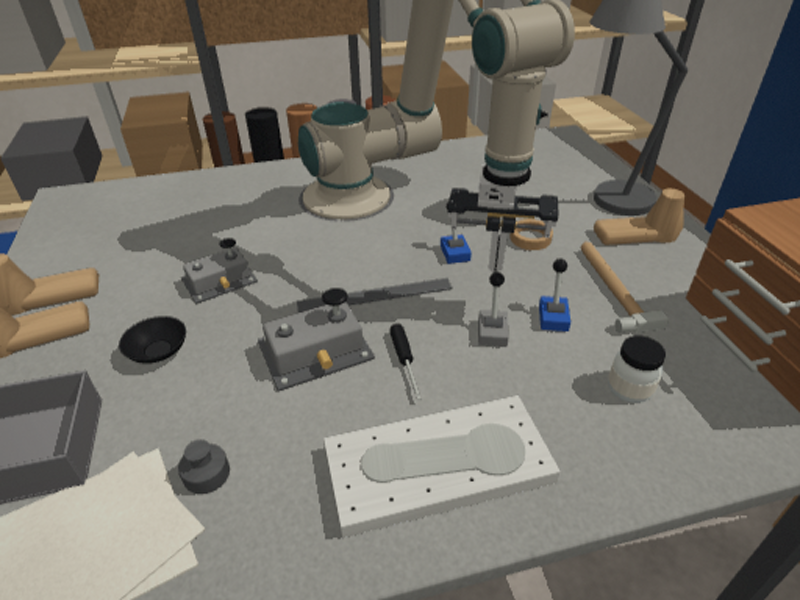

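The closed fingers stand directly behind the grey lever's ball, at (497,280). Now I push.

Request:
play_rows(series=[[-0.06,0.005,0,0,0,0,1],[-0.12,0.01,0,0,0,0,1],[-0.16,0.015,0,0,0,0,1],[-0.2,0.02,0,0,0,0,1],[-0.24,0.02,0,0,0,0,1],[-0.28,0.025,0,0,0,0,1],[-0.32,0.03,0,0,0,0,1],[-0.35,0.03,0,0,0,0,1],[-0.37,0.035,0,0,0,0,1],[-0.37,0.035,0,0,0,0,1]])

```text
time_s: 3.25
tcp_pos: [0.5682, 0.1599, 0.1775]
tcp_rot: [3.141, 0.001, 2.707]
contact_force: [0.0, 1.0, 0.3]
opening: 0.0007
grip_force: 0.0
```

Request:
play_rows(series=[[-0.01,0,0,0,0,0,1],[-0.02,0,0,0,0,0,1],[-0.03,0,0,0,0,0,1],[-0.03,0,0,0,0,0,1]])

```text
time_s: 3.65
tcp_pos: [0.5711, 0.1584, 0.1775]
tcp_rot: [-3.141, -0.008, 2.707]
contact_force: [-7.5, 4.3, 3.5]
opening: 0.0003
grip_force: 4.1
```

```bash
python3 - <<'E'
from h import *
o=manip.get_obs();print(o['tcp_pos'],o['contact_force'])
a=snap('scene','scene3')['pixels'][120:240,260:400,::-1]
b=snap('top','top3')['pixels'][140:260,160:300,::-1]
cv2.imwrite('pics/c3.png',np.hstack([cv2.resize(i,(400,343),interpolation=cv2.INTER_CUBIC) for i in(a,b)]))
E
```

```text
[0.57109582 0.15841649 0.17750964] [-7.49921012  4.34244148  3.48136561]
```

View pics/c3.png

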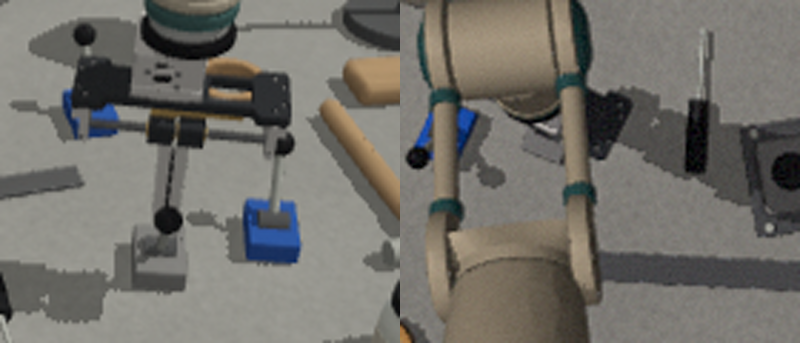

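The force reached about 9 N with no further motion and the lever leans away from the robot, so it is against its stop. I'll back off and lift.

Request:
play_rows(series=[[0.06,0,0,0,0,0,1],[0.12,0,0,0,0,0,1],[0.12,0,-0.15,0,0,0,1],[0.12,0,-0.3,0,0,0,1],[0.12,0,-0.3,0,0,0,1]])

```text
time_s: 4.25
tcp_pos: [0.5489, 0.1705, 0.2582]
tcp_rot: [3.135, 0.01, 2.709]
contact_force: [-0.6, -0.1, -0.2]
opening: 0.0004
grip_force: 0.0
```

Request:
play_rows(series=[[-0.3,-1,0,0,0,0,1],[-0.3,-1,0,0,0,0,1],[-0.3,-1,0,0,0,0,1],[-0.3,-1,0,0,0,0,1],[-0.3,-1,0,0,0,0,1],[-0.3,-1,0,0,0,0,1],[-0.3,-1,0,0,0,0,1],[-0.3,-1,0,0,0,0,1]])

```text
time_s: 5.05
tcp_pos: [0.5097, -0.0878, 0.2523]
tcp_rot: [3.141, -0.001, 2.708]
contact_force: [-0.5, 0.7, 0.3]
opening: 0.0003
grip_force: 0.0
```

```bash
python3 - <<'E'
from h import *
from scipy.spatial.transform import Rotation as R
o=manip.get_obs();print(o['tcp_pos'],o['contact_force'])
M=R.from_euler('xyz',o['tcp_rot']).as_matrix()
print(M.T@(np.array([.508,-.1035,.217])-o['tcp_pos'])/.25)
a=snap('scene','scene4')['pixels'][120:240,140:360,::-1]
cv2.imwrite('pics/c4.png',cv2.resize(a,(800,436),interpolation=cv2.INTER_CUBIC))
E
```

```text
[ 0.50967933 -0.08775417  0.2522982 ] [-0.46041516  0.71617872  0.34584155]
[-0.02048947 -0.06010503  0.14112049]
```

View pics/c4.png

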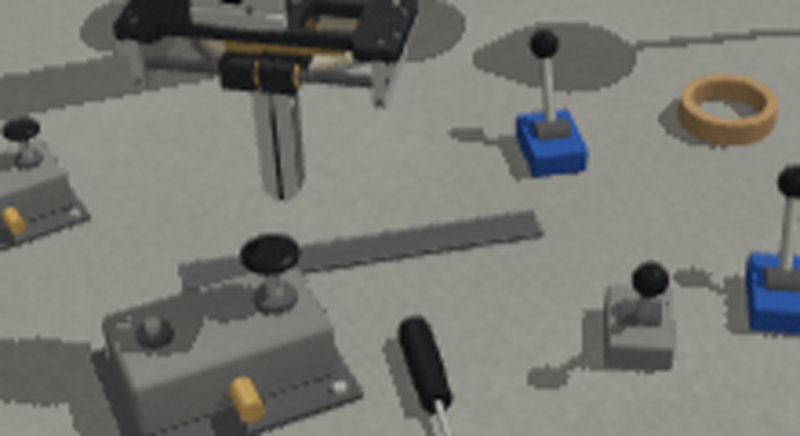

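The grey lever now leans away from the robot, with its ball at crop (650,278), and the fingers are near the plunger at (270,250). First stroke.

Request:
play_rows(series=[[-0.02,-0.06,0,0,0,0,1],[-0.02,-0.06,0.07,0,0,0,1],[-0.02,-0.06,0.12,0,0,0,1],[-0.02,-0.06,0.16,0,0,0,1],[-0.02,-0.06,0.2,0,0,0,1],[-0.02,-0.06,0.24,0,0,0,1],[-0.02,-0.06,0.28,0,0,0,1],[-0.02,-0.06,0.29,0,0,0,1],[-0.02,-0.06,0.29,0,0,0,1],[-0.02,-0.06,0.29,0,0,0,1]])

```text
time_s: 6.1
tcp_pos: [0.5081, -0.1033, 0.1811]
tcp_rot: [3.14, -0.001, 2.708]
contact_force: [-2.9, 2.0, 10.2]
opening: 0.0008
grip_force: 5.0
```

Request:
play_rows(series=[[0,0,-0.08,0,0,0,1],[0,0,-0.16,0,0,0,1],[0,0,-0.16,0,0,0,1],[0,0,-0.16,0,0,0,1],[0,0,-0.08,0,0,0,1],[0,0,-0.02,0,0,0,1],[0,0,0.005,0,0,0,1],[0,0,0.005,0,0,0,1],[0,0,0.005,0,0,0,1],[0,0,-0.08,0,0,0,1],[0,0,-0.16,0,0,0,1],[0,0,-0.16,0,0,0,1],[0,0,-0.16,0,0,0,1],[0,0,-0.08,0,0,0,1],[0,0,-0.02,0,0,0,1],[0,0,0.005,0,0,0,1],[0,0,0.005,0,0,0,1],[0,0,0.005,0,0,0,1]])

```text
time_s: 7.9
tcp_pos: [0.5092, -0.1048, 0.1788]
tcp_rot: [3.141, 0.002, 2.708]
contact_force: [0.8, 0.0, 9.9]
opening: 0.0003
grip_force: 5.3
```

Request:
play_rows(series=[[0,0,-0.08,0,0,0,1],[0,0,-0.16,0,0,0,1],[0,0,-0.16,0,0,0,1],[0,0,-0.16,0,0,0,1],[0,0,-0.08,0,0,0,1],[0,0,-0.02,0,0,0,1],[0,0,0,0,0,0,1],[0,0,0,0,0,0,1],[0,0,0,0,0,0,1],[0,0,-0.08,0,0,0,1],[0,0,-0.16,0,0,0,1],[0,0,-0.2,0,0,0,1],[0,0,-0.2,0,0,0,1],[0,0,-0.2,0,0,0,1]])

```text
time_s: 9.3
tcp_pos: [0.5073, -0.1042, 0.2274]
tcp_rot: [-3.141, -0.003, 2.708]
contact_force: [0.3, -0.8, -0.5]
opening: 0.0007
grip_force: 0.0
```

```bash
python3 - <<'E'
from h import *
o=manip.get_obs();print(o['tcp_pos'],o['contact_force'])
s=snap('scene','scene5');a=s['pixels'][140:240,140:340,::-1]
print([proj(s,(.526,-.191,z)) -[140,140] for z in(.072,.098,.101)])
cv2.imwrite('pics/c5.png',cv2.resize(a,(800,400),interpolation=cv2.INTER_CUBIC))
E
```

```text
[ 0.50729776 -0.10420714  0.22738147] [ 0.26441204 -0.78979442 -0.4544178 ]
[array([41.50307239, 68.55032493]), array([39.99112193, 60.83154817]), array([39.81306451, 59.9225333 ])]
```

View pics/c5.png

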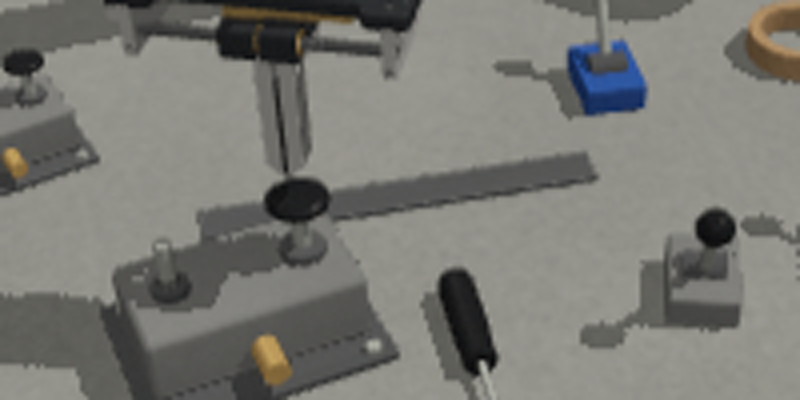

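The pin tip is at crop (163,241), close to fully out (about 0.10 m high). I'll add three more strokes for safety, since extra strokes do no harm.

Request:
play_rows(series=[[0,0,0.08,0,0,0,1],[0,0,0.14,0,0,0,1],[0,0,0.2,0,0,0,1],[0,0,0.2,0,0,0,1],[0,0,0.2,0,0,0,1],[0,0,0.12,0,0,0,1],[0,0,0.04,0,0,0,1],[0,0,0.04,0,0,0,1],[0,0,0.04,0,0,0,1],[0,0,0.12,0,0,0,1],[0,0,0.18,0,0,0,1],[0,0,0.2,0,0,0,1],[0,0,0.2,0,0,0,1],[0,0,0.2,0,0,0,1],[0,0,0.12,0,0,0,1],[0,0,0.04,0,0,0,1],[0,0,0.02,0,0,0,1],[0,0,0.02,0,0,0,1]])

```text
time_s: 11.15
tcp_pos: [0.5077, -0.1043, 0.223]
tcp_rot: [-3.142, -0.001, 2.708]
contact_force: [-0.4, -0.8, -0.8]
opening: 0.0008
grip_force: 0.0
```

Request:
play_rows(series=[[0,0,0.1,0,0,0,1],[0,0,0.16,0,0,0,1],[0,0,0.18,0,0,0,1],[0,0,0.18,0,0,0,1],[0,0,0.18,0,0,0,1],[0,0,0.1,0,0,0,1],[0,0,0,0,0,0,1],[0,0,-0.2,0,0,0,1],[0,0,-0.4,0,0,0,1],[0,0,-0.4,0,0,0,1],[0,0,-0.4,0,0,0,1],[0,0,-0.4,0,0,0,1]])

```text
time_s: 12.35
tcp_pos: [0.5071, -0.1041, 0.3213]
tcp_rot: [-3.141, -0.005, 2.708]
contact_force: [-0.4, 0.4, 0.6]
opening: 0.0003
grip_force: 0.0
```

```bash
python3 - <<'E'
from h import *
o=manip.get_obs();print(o['time_s'],o['tcp_pos'],o['contact_force'])
s=snap('scene','scene6')
print([proj(s,(.526,-.191,z)) -[150,160] for z in(.072,.098,.101)])
print('ball pred', [proj(s,(.555+.08*np.sin(q)*.94,.1595-.08*np.sin(q)*.34,.022+.08*np.cos(q)))-[150,160] for q in(.3,.4,.5)])
a=s['pixels'][160:240,150:340,::-1]
cv2.imwrite('pics/c6.png',cv2.resize(a,(760,320),interpolation=cv2.INTER_CUBIC))
E
```

```text
12.35 [ 0.50706789 -0.10412899  0.32127566] [-0.41299151  0.3742048   0.5823486 ]
[array([31.50307239, 48.55032493]), array([29.99112193, 40.83154817]), array([29.81306451, 39.9225333 ])]
ball pred [array([166.38914991,  30.45889292]), array([166.37256405,  33.1488105 ]), array([166.32518554,  36.00361471])]
```

View pics/c6.png

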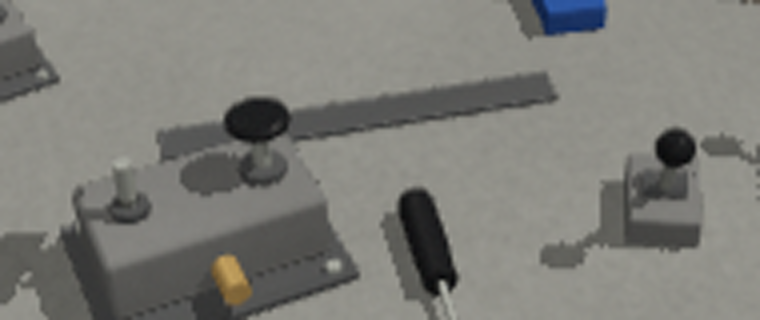

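After three extra strokes the pin tip has not moved, at crop (122,161), so it is fully out. The vent ball is at (676,148), matching the closed end, and the plunger is up with the arm clear of it. I'll hand it in.

```bash
python3 -c "
from workcell import manip
print(manip.close_job())"
```

```text
the job is handed in; nothing more can be done
None
```

The job is handed in: the vent lever is closed against its stop, the indicator pin is fully out after seven strokes, the plunger is up and the arm is clear; no verdict came back.

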